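# Fit the sensor card and hold the recessed reset

### The job

Take the flat sensor card out of its rack and slide it down into the slot in the top of the gas-monitor unit until it is fully home. Then take the stylus from its holder, reach its thin tip down through the small hole beside the slot and press the recessed reset button fully down with it. Finish while still gripping the stylus and holding the button down, with the card left fully home and the jar, the small beaker and the glass dish left alone.

Things in the scene. Friction and masses are not known exactly. Their poses are not given: they have to be found in the camera images.
- unit: grey plastic gas-monitor base unit, a box 110 (x) by 130 (y) by 80 (z) mm, fixed to the worktop. Origin: centre of its underside; z up. Its flat top, at 80 mm, has two openings: the long card slot on its +y half (30 mm from the middle) and a small square hole on its -y half (30 mm from the middle). It stands turned by up to 0.35 rad. (The hood's sash hangs 0.94 m above.)
- slot_mouth (a point): centre of the slot's mouth, in the plane of the unit's top; axes as the unit's. The slot is 52.5 mm long along x, 10.5 mm wide along y and 45 mm deep, with a 2 mm chamfer round the mouth
- hole_mouth (a point): centre of the hole's mouth, in the plane of the unit's top; axes as the unit's. The hole is 12 by 12 mm with a 2 mm chamfer and goes straight down; the button's flat round top, 10.8 mm across, lies 22 mm below the mouth when it is not pressed
- reset_button (a joint): travel of the recessed push button, straight down: 0 up, 0.006 m fully down; it springs back. It needs about 1 N to start and 5.3 N at full travel, where it meets a hard stop
- card_center (a point): centre of the sensor card, a white slab 50 mm wide (along its x) by 8 mm thick (along its y) by 80 mm tall (along its z), 45 g, loose. It stands upright, z up, in the rack's pocket; its lower edge is 40 mm below this point. Fully home in the slot, 35 mm of it stand out above the unit's top and this point is 5 mm below slot_mouth; either way round will do
- card_rack: aluminium block 80 (x) by 56 (y) by 25 (z) mm with a pocket along its x, 55 by 12.5 mm and 21 mm deep, in which the card stands with 59 mm showing above the block. Fixed to the worktop. Origin: centre of its underside; z up
- stylus_center (a point): centre of the loose stylus (132 mm long, 40 g), z along it, upward: a round grey handle 14 mm thick, from 24 mm below this point to 66 mm above it, and below that a steel tip 6 mm thick, 42 mm long, ending 66 mm below this point. It stands tip down in its holder, the handle's shoulder on the holder's top. Grip the handle's upper half, so that the fingers clear the card when pressing
- stylus_holder: aluminium block 56 by 56 by 50 (z) mm with a 9 mm square hole, 46 mm deep, for the stylus tip. Fixed to the worktop. Origin: centre of its underside; z up
- jar: bystander: small amber glass jar, 43 mm across, 111 mm tall, loose. Origin: centre of its underside
- small_beaker: bystander: small glass beaker, 47 mm across, 56 mm tall, loose. Origin: centre of its underside
- dish: bystander: flat glass dish, 58 mm across, 14 mm tall, loose. Origin: centre of its underside
Mind the look-alikes: they are no part of the job. There is more than one size of the unit; the one meant has the size given above. Of the things that look like the part that bears card_center, the largest one is meant.

How it is judged (in metres and radians):
On the way, in this order (a step that is already met when the one before it is completed fails the run):
1. the card is fully home in the slot, before the button is pressed (z of card_center in the frame of slot_mouth below -0.002 m and horizontal distance between card_center and slot_mouth below 0.006 m and angle between card_center's own z axis and vertical below 0.1 rad and value of joint reset_button below 0.002 m), for 0.2 s.
2. the stylus tip, in the hole, has pressed the button fully down (value of joint reset_button above 0.0045 m and contact force between stylus and reset_button above 1.5 N), for 0.2 s.
At the end, for the whole second after the job is handed in: Card let go and fully home: within 3 mm of the slot's floor, centre within 6 mm of the slot's, upright within 0.1 rad. The gripped stylus holds the button at least 4.5 of its 6 mm down with more than 1.5 N; the fingers do not touch the button (all of step 2 and z of card_center in the frame of slot_mouth below -0.002 m and horizontal distance between card_center and slot_mouth below 0.006 m and angle between card_center's own z axis and vertical below 0.1 rad and contact force between the fingers and card below 0.1 N and contact force between the fingers and stylus above 1 N and contact force between the fingers and reset_button below 0.1 N); the arm keeps its last pose, push and grip.
It fails at once if the jar was moved by more than 20 mm or tipped (distance of jar from where it was at the start of the episode above 0.02 m or angle between jar's own z axis and vertical above 0.3 rad).
It fails at once if the small beaker was moved by more than 20 mm or tipped (distance of small_beaker from where it was at the start of the episode above 0.02 m or angle between small_beaker's own z axis and vertical above 0.3 rad).
It fails at once if the glass dish was moved by more than 20 mm or tipped (distance of dish from where it was at the start of the episode above 0.02 m or angle between dish's own z axis and vertical above 0.3 rad).
It fails at once if the button was pushed by something other than the stylus (contact force between any of the fingers, card and reset_button above 0.5 N).
It also fails if it takes over 58 s, if anything falls off the work surface, if the arm or the gripper's body presses on something with over 40 N, if the wrist force passes 120 N, or if a joint passes its speed limit or range.

### The arm

A 6-joint arm with a two-finger parallel gripper is mounted at the origin on a cart in front of the work surface, level with it; the furniture and walls round the work are solid. World frame = base frame: x ahead of the robot, y to its left, z up, the work surface at z = 0. Lengths are in m, angles in degrees, forces in N, time in s.
With the tool pointing down it reaches from about 0.4 to 0.825 m from the base axis. Payload 7 kg.
Tool frame: the origin (TCP) lies at the very end of the fingers, on their centre line; the grasp point (between the pads) lies 19 mm behind it (ctrl.pinch_z is the distance from the TCP to the grasp point, in m); z points along the fingers, x is the direction in which the jaws open and shut, and the axes are right-handed (so a half turn about z gives the same grasp; the last joint's range is limited). The gripper opens to 88 mm and grips with 3 to 60 N. Pads are 19 mm wide; open, the fingers measure 130 mm over their backs; the gripper's body (78 mm by 193 mm) begins 47 mm behind the grasp point.
Start: joints at [-59.009, 20.546, 0.682, 0, -70.136, -16.507], TCP at [0.169, -0.654, 0.227] pointing down, gripper open.
Joint ranges: [-176.03, 176.03], [-82.01, 121.73], [-58.28, 71.71], [-173.87, 95.51], [-174.79, -0.11], [-173.66, 173.66]. Speed limits (degrees/s): [136.94, 136.94, 172.46, 180, 180, 180].

### API

Orientations are given as [roll, pitch, yaw] about the fixed x, y, z axes, in that order (R = Rz(yaw) Ry(pitch) Rx(roll)).
In Python, from plant import ctrl gives the robot as it stands.
- The arm moves only by the tool carry_out, never from a script. Its argument "increments" is a list of rows, each a list of 7 numbers: the turn, a rotation vector about the world's x, y, z in degrees, then the shift along the world's x, y, z in mm, then the closure, from 0 (fully open) to 1 (shut). In form: [[ax, ay, az, dx, dy, dz, grip], ...]. A call has 1 to 20 rows; each row is the pose to reach, as a shift and turn from the pose commanded when the call began; what a row does not reach only later rows make up. A row lasts 1/8 s, in which the tool goes at most 62.5 mm and 10.7 degrees, less where a joint would pass 70% of its speed; a pose out of reach is approached as far as the arm can. A call with a gripper value outside its range is refused whole. The fingers move at their own pace and stop on an object; the grip force is fixed at half the most. Time passes only in rows, so rows that repeat a pose let the fingers close. It gives the time, the measured TCP pose, the force and the opening at its end, in the units of the state.
- ctrl.get_obs(): the state, without advancing time (a new reading comes with each control period).
- ctrl.snapshot(name): name is "scene" or "top" or "wrist"; returns a dict with "pixels" (480x640x3 uint8, blue, green, red), "intrinsics" (3x3 intrinsics, pixels), "rvec" (rotation vector, rad) and "tvec" (3), from world to camera coordinates, as OpenCV has them; the wrist camera has in their place "hand_eye" (4x4, takes a point from camera to tool coordinates, whose origin is the TCP and whose axes are the tool frame's). Camera axes: x right, y down, z forward; pixel columns grow to the right and rows downward; lengths in m; the calibration is good to about 2 mm. A picture is of the moment at which its call begins: read the wrist's pose just before it. There is no depth.
- ctrl.close_job(): hands the job in, once; it reports no verdict.
Trained networks look in a picture, given as the dict that the camera call returned (one of the last four; its "shot" number tells which), for a name from the list of things; names that differ only in an ending like _2 or _b are one class to them, and where a whole thing is asked for, a point or a joint stands for the part that bears it (a point fixed in the world has none). Each returns a list of dicts, best first, with "confidence" (0 to 1); they miss things now and then, are a little off and sometimes report something else, mostly with a low value. They report only what shows in the picture. A call takes as long as a camera call. They do not tell look-alikes from the thing itself.
- ctrl.search_frame(picture, label): "centre" ([x, y, z] in m, in world coordinates, good to about 4 mm: the middle of the surface that is visible of it).
- ctrl.outline_of(picture, label): "pixels" (480x640 bool, what is visible of it).
The state is a dict: "clock": time; "joint_pos": joint angles; "qvel": joint speeds; "tau": joint torques, N m; "tool_pos": TCP position; "orientation": TCP orientation; "force": force on the tool from outside, world axes, zero at the start; "moment": the same for the moment, N m; "opening": finger opening in m.
Only numpy, scipy, OpenCV 4.12 (cv2) and the standard library are available. Lean on these libraries where they do the work, as an engineer would, in place of code of your own. Each camera call takes 0.05 s, during which the arm holds its last target. There are 200 camera calls.

## Working session

There is one attempt and no reset: what is moved stays moved. The work goes in short steps, Python scripts to look and compute and a tool call to move; the robot and the scene stay as the last step left them, time stands still between calls to the robot, and variables do not carry over. Pictures are saved under pics/ and viewed, about 8 in all and at most 12, crops included, and the job is handed in when it is done.

Besides the shell and the picture viewer there is one more tool, called after "Call:" by a JSON object that holds its "op" and its "data". carry_out: Moves the arm, as the interface text tells. Its arguments: {"type":"object","properties":{"increments":{"type":"array"}},"required":["increments"]}

```bash
mkdir -p pics; cat > h.py <<'E'
import numpy as np, cv2
from plant import ctrl
from scipy.spatial.transform import Rotation as R
def cam(name):
    o=ctrl.get_obs(); s=ctrl.snapshot(name)
    if 'hand_eye' in s:
        T=np.eye(4);T[:3,:3]=R.from_euler('xyz',o['orientation'],degrees=True).as_matrix();T[:3,3]=o['tool_pos']
        W=np.linalg.inv(T@np.array(s['hand_eye']))
    else:
        W=np.eye(4);W[:3,:3]=cv2.Rodrigues(np.array(s['rvec'],float))[0];W[:3,3]=np.ravel(s['tvec'])
    return s,W,np.array(s['intrinsics'],float)
def ray(W,K,uv,z):
    C=np.linalg.inv(W);uv=np.atleast_2d(uv).astype(float)
    d=np.c_[uv,np.ones(len(uv))]@np.linalg.inv(K).T@C[:3,:3].T;c=C[:3,3]
    return c+d*((z-c[2])/d[:,2])[:,None]
def proj(W,K,P):
    q=np.atleast_2d(P)@W[:3,:3].T+W[:3,3];q=q@K.T;return q[:,:2]/q[:,2:]
E
python3 - <<'E'
from h import *
print(ctrl.get_obs(), ctrl.pinch_z)
ims=[]
for n in ['scene','top']:
    s,W,K=cam(n); cv2.imwrite(f'pics/{n}.png',s['pixels'])
    print(n,np.linalg.inv(W)[:3,3].round(3))
    for l in ['unit','card_center','card_rack','stylus_center','stylus_holder','jar','small_beaker','dish']:
        for d in ctrl.search_frame(s,l): 
            print(l,np.round(d['centre'],3),round(d['confidence'],2),proj(W,K,d['centre']).round(0))
E
```

```text
{'clock': 0.0, 'joint_pos': array([-5.90089457e+01,  2.05930810e+01,  6.34428907e-01, -2.01191725e-02,
       -7.01384742e+01, -1.65056137e+01]), 'qvel': array([-0.03432564, -0.05538846, -0.04779987,  0.01194318,  0.03434273,
       -0.05650622]), 'tau': array([-4.18003274e-04, -5.82716525e+01,  2.93052506e+01,  6.99727044e+00,
        6.98545278e-03, -1.88494473e-04]), 'tool_pos': array([ 0.16867134, -0.6530695 ,  0.22560912]), 'orientation': array([-1.79990537e+02, -9.84977450e-02,  1.04478581e+02]), 'force': array([-0.44086121, -0.04180688, -0.41824089]), 'moment': array([0.02230074, 0.01464704, 0.01387933]), 'opening': 0.08755058753847922} 0.0188
scene [-0.246 -0.817  0.736]
unit [0.713 0.422 0.049] 0.56 [[286. 194.]]
card_center [ 0.42  -0.163  0.057] 0.71 [[350. 324.]]
card_center [ 0.431 -0.024  0.027] 0.59 [[308. 303.]]
card_center [ 0.399 -0.175  0.028] 0.55 [[346. 344.]]
card_rack [ 0.397 -0.177  0.028] 0.67 [[345. 345.]]
stylus_center [0.43  0.068 0.102] 0.48 [[282. 256.]]
stylus_holder [0.418 0.057 0.038] 0.75 [[281. 284.]]
jar [0.693 0.279 0.056] 0.76 [[312. 211.]]
top [ 0.219 -0.034  1.248]
unit [0.528 0.334 0.082] 0.73 [[245. 224.]]
card_center [ 0.418 -0.158  0.08 ] 0.69 [[409. 357.]]
card_center [ 0.436 -0.016  0.045] 0.51 [[356. 324.]]
card_rack [ 0.415 -0.155  0.026] 0.84 [[404. 360.]]
card_rack [0.529 0.33  0.079] 0.49 [[247. 225.]]
stylus_holder [0.42  0.068 0.048] 0.9 [[321. 314.]]
jar [ 0.415 -0.154  0.022] 0.2 [[403. 360.]]
small_beaker [ 0.425 -0.28   0.019] 0.82 [[454. 381.]]
dish [0.41  0.549 0.005] 0.64 [[155. 237.]]
```

View pics/scene.png

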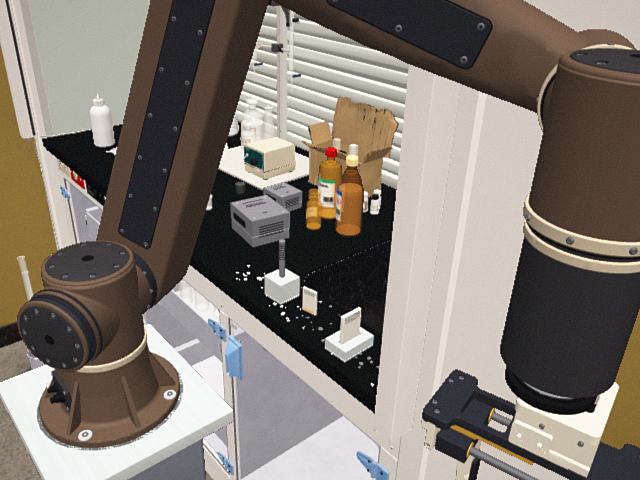

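View pics/top.png

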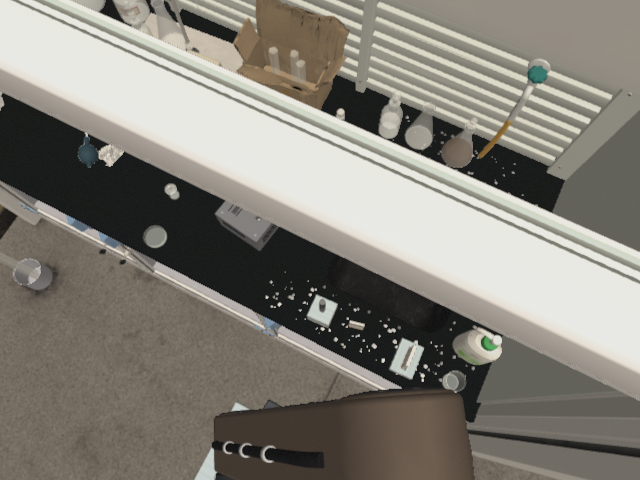

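The scene picture shows the big unit at about (260,218), the smaller look-alike at (283,195), the stylus and its holder at (282,270), the small card at (310,301) and the large card in its rack at (349,330). The top picture shows the holder at (321,312), the rack at (407,358), the beaker at (454,381), the dish at (155,237) and the unit at (245,224), partly behind the sash.

```bash
python3 - <<'E'
from h import *
s,W,K=cam('top')
for l,z in [('card_rack',.025),('card_center',.084),('stylus_holder',.05),('unit',.08)]:
    for d in ctrl.outline_of(s,l):
        m=d['pixels'].astype(np.uint8); r=cv2.boxPoints(cv2.minAreaRect(cv2.findNonZero(m)))
        P=ray(W,K,r,z); e=P[1:3]-P[0:2]; L=np.linalg.norm(e,axis=1)
        print(l,round(d['confidence'],2),m.sum(),P.mean(0).round(3),L.round(3),np.degrees(np.arctan2(e[:,1],e[:,0])).round(1))
print('front edge top',ray(W,K,[[100,242],[268,330],[380,385],[475,418]],0).round(3))
s,W,K=cam('scene'); print(ray(W,K,[[378,410],[230,280],[60,165]],0).round(3))
E
```

```text
card_rack 0.6 716 [ 0.42  -0.159  0.025] [0.085 0.061] [  0.3 -87.8]
card_center 0.54 165 [ 0.415 -0.156  0.084] [0.057 0.017] [  0.4 -87.2]
card_center 0.52 90 [ 0.426 -0.018  0.084] [0.016 0.033] [ 12.2 -77.1]
card_center 0.3 354 [ 0.415 -0.265  0.084] [0.041 0.051] [ 10.3 -75.4]
stylus_holder 0.57 600 [0.428 0.07  0.05 ] [0.066 0.061] [  4.5 -86.6]
unit 0.93 1452 [0.527 0.337 0.08 ] [0.074 0.155] [  1.9 -93.9]
unit 0.26 381 [ 0.413 -0.268  0.08 ] [0.053 0.043] [ -37.8 -129.8]
front edge top [[ 0.335  0.672  0.   ]
 [ 0.333  0.171  0.   ]
 [ 0.339 -0.13   0.   ]
 [ 0.373 -0.36   0.   ]]
[[ 0.343 -0.32   0.   ]
 [ 0.372  0.193  0.   ]
 [ 0.318  1.164  0.   ]]
```

Call:
{"op": "carry_out", "data": {"increments": [[0, 0, -10, -8, 30, 15, 0], [0, 0, -20, -16, 60, 30, 0], [0, 0, -30, -24, 90, 45, 0], [0, 0, -40, -32, 120, 60, 0], [0, 0, -50, -40, 150, 70, 0], [0, 0, -60, -48, 180, 70, 0], [0, 0, -70, -55, 210, 70, 0], [0, 0, -80, -62, 235, 70, 0], [0, 0, -90, -67, 252, 70, 0], [0, 0, -90, -67, 252, 70, 0]]}}

```text
clock: 2.45
tool_pos: [0.1016, -0.4009, 0.2972]
orientation: [179.9, -0.1, 14.5]
force: [0.9, -0.1, -0.2]
opening: 0.0876
```

Call:
{"op": "carry_out", "data": {"increments": [[0, 0, 5, 32, 12, 0, 0], [0, 0, 10, 65, 27, 0, 0], [0, 0, 15, 94, 41, 0, 0], [0, 0, 19, 121, 57, 0, 0], [0, 0, 24, 147, 76, 0, 0], [0, 0, 28, 172, 96, 0, 0], [0, 0, 33, 196, 119, 0, 0], [0, 0, 37, 217, 143, 0, 0], [0, 0, 46, 245, 180, 0, 0], [0, 0, 56, 265, 205, 0, 0], [0, 0, 66, 285, 225, 0, 0], [0, 0, 75, 305, 240, 0, 0], [0, 0, 75, 313, 242, 0, 0]]}}

```text
clock: 4.08
tool_pos: [0.4162, -0.159, 0.2963]
orientation: [-180.0, 0.0, 89.7]
force: [0.1, -0.1, 0.3]
opening: 0.0875
```

```bash
python3 - <<'E'
from h import *
print(ctrl.get_obs()['tool_pos'],ctrl.get_obs()['joint_pos'])
s,W,K=cam('wrist'); cv2.imwrite('pics/w1.png',s['pixels'])
print(np.linalg.inv(W)[:3].round(3))
for d in ctrl.search_frame(s,'card_center'): print(d, proj(W,K,d['centre']))
for l,z in [('card_rack',.025),('card_center',.084)]:
    for d in ctrl.outline_of(s,l):
        m=d['pixels'].astype(np.uint8); r=cv2.boxPoints(cv2.minAreaRect(cv2.findNonZero(m)))
        P=ray(W,K,r,z); e=P[1:3]-P[0:2]; L=np.linalg.norm(e,axis=1)
        print(l,round(d['confidence'],2),m.sum(),P.mean(0).round(3),L.round(3),np.degrees(np.arctan2(e[:,1],e[:,0])).round(1),r.round(0).tolist())
E
```

```text
[ 0.41618923 -0.15897955  0.29630866] [ 4.60078057e+00 -4.22140704e+00 -1.97922638e+01  8.00153580e-03
 -7.44613365e+01 -9.48654955e+01]
[[ 0.004  0.951  0.31   0.332]
 [ 1.    -0.004 -0.002 -0.159]
 [-0.     0.31  -0.951  0.456]]
{'centre': [0.432, -0.016, 0.0439], 'confidence': 0.8} [[432.53416876 206.70539799]]
{'centre': [0.5946, -0.2722, 0.0353], 'confidence': 0.65} [[242.30571406 315.43794511]]
{'centre': [0.4169, -0.1572, 0.0849], 'confidence': 0.64} [[321.53469065 202.77278108]]
{'centre': [0.4293, 0.065, 0.1135], 'confidence': 0.46} [[529.56707601 219.3262819 ]]
card_rack 0.85 2167 [ 0.42  -0.159  0.025] [0.055 0.083] [93.3  4.4] [[297.0, 164.0], [339.0, 162.0], [343.0, 224.0], [301.0, 227.0]]
card_center 0.95 533 [ 0.424 -0.034  0.084] [0.044 0.021] [101.5  17.2] [[408.0, 203.0], [446.0, 195.0], [450.0, 212.0], [411.0, 220.0]]
card_center 0.84 429 [ 0.416 -0.16   0.084] [0.01  0.061] [89.8 -0. ] [[315.0, 175.0], [324.0, 175.0], [324.0, 227.0], [315.0, 227.0]]
card_center 0.7 313 [ 0.562 -0.258  0.084] [0.039 0.017] [156.1  64.2] [[231.0, 323.0], [242.0, 299.0], [254.0, 304.0], [244.0, 329.0]]
```

View pics/w1.png

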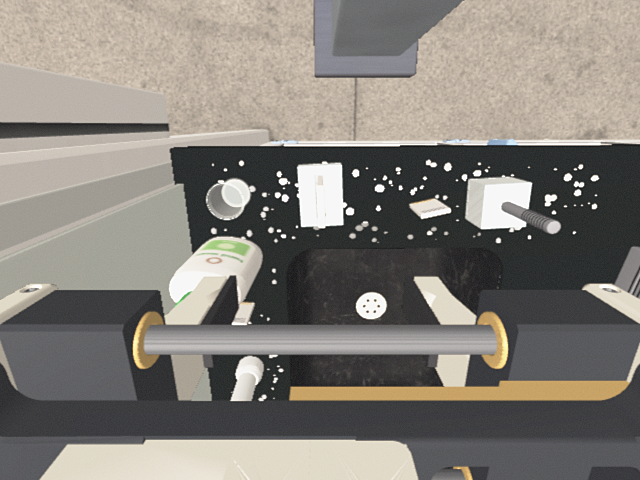

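```bash
python3 - <<'E'
from h import *
s,W,K=cam('wrist')
uv=[[262,245],[240,238],[205,242],[180,270],[172,290]]
for z in (0,.1,.2): print(z,ray(W,K,uv,z)[:,:2].round(3).tolist())
s,W,K=cam('top')
for z in (0,.1,.2): print(z,ray(W,K,[[454,350],[470,332],[477,362],[499,341]],z)[:,:2].round(3).tolist())
cv2.imwrite('pics/c1.png',cv2.resize(s['pixels'][300:420,380:540],None,fx=4,fy=4,interpolation=2))
E
```

```text
0 [[0.497, -0.245], [0.486, -0.277], [0.491, -0.328], [0.536, -0.371], [0.569, -0.388]]
0.1 [[0.46, -0.226], [0.452, -0.251], [0.456, -0.291], [0.49, -0.324], [0.516, -0.338]]
0.2 [[0.424, -0.208], [0.417, -0.225], [0.421, -0.254], [0.445, -0.278], [0.464, -0.287]]
0 [[0.496, -0.256], [0.555, -0.274], [0.495, -0.316], [0.566, -0.346]]
0.1 [[0.474, -0.238], [0.528, -0.255], [0.473, -0.294], [0.539, -0.321]]
0.2 [[0.452, -0.22], [0.501, -0.236], [0.451, -0.271], [0.511, -0.296]]
```

View pics/c1.png

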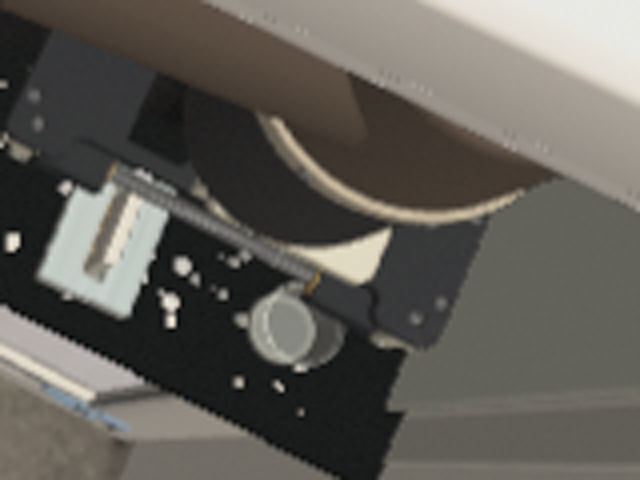

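The crop shows the card in the rack pocket, the beaker standing apart, and the bottle base starting at x≈0.49, so the gripper clears them. Descending onto the card.

Call:
{"op": "carry_out", "data": {"increments": [[0, 0, 0, 2, 1, -40, 0], [0, 0, 0, 2, 1, -80, 0], [0, 0, 0, 2, 1, -120, 0], [0, 0, 0, 2, 1, -160, 0], [0, 0, 0, 2, 1, -200, 0], [0, 0, 0, 2, 1, -225, 0], [0, 0, 0, 2, 1, -240, 0], [0, 0, 0, 2, 1, -240, 0.5], [0, 0, 0, 2, 1, -240, 1], [0, 0, 0, 2, 1, -240, 1], [0, 0, 0, 2, 1, -240, 1], [0, 0, 0, 2, 1, -240, 1], [0, 0, 0, 2, 1, -240, 1], [0, 0, 0, 2, 1, -240, 1]]}}

```text
clock: 6.12
tool_pos: [0.4168, -0.1585, 0.0566]
orientation: [-180.0, -0.0, 89.5]
force: [0.8, -0.7, -0.5]
opening: 0.0234
```

Call:
{"op": "carry_out", "data": {"increments": [[0, 0, 0, 0, 0, 0, 1], [0, 0, 0, 0, 0, 0, 1], [0, 0, 0, 0, 0, 0, 1], [0, 0, 0, 0, 0, 0, 1]]}}

```text
clock: 6.62
tool_pos: [0.4168, -0.1585, 0.0565]
orientation: [-180.0, -0.0, 89.5]
force: [1.0, -0.2, 0.8]
opening: 0.0079
```

Call:
{"op": "carry_out", "data": {"increments": [[0, 0, 0, 0, 0, 10, 1], [0, 0, 0, 0, 0, 25, 1], [0, 0, 0, 0, 0, 60, 1], [0, 0, 0, 0, 0, 100, 1], [0, 0, 0, 0, 0, 140, 1], [0, 0, 0, 0, 0, 180, 1], [0, 0, 0, 0, 0, 200, 1], [0, 0, 0, 0, 0, 200, 1]]}}

```text
clock: 7.62
tool_pos: [0.4175, -0.1586, 0.2587]
orientation: [179.8, -0.0, 89.5]
force: [0.2, -0.1, -1.1]
opening: 0.0075
```

```bash
python3 - <<'E'
from h import *
o=ctrl.get_obs();t=o['tool_pos'];print(t,o['opening'],o['joint_pos'].round(1))
s,W,K=cam('wrist'); im=s['pixels'].copy()
bot=t[2]-.052; top=t[2]+.028
pts=[[t[0]+a,t[1]+b,bot] for a in(-.025,.025) for b in (-.004,.004)]
p=proj(W,K,pts);print(p.round(1).tolist())
for q in p: cv2.circle(im,tuple(q.round().astype(int).tolist()),1,(0,0,255),-1)
for d in ctrl.outline_of(s,'card_center'): 
    x,y,w,h=cv2.boundingRect(d['pixels'].astype(np.uint8)); print(d['confidence'],x,y,w,h)
c=p.mean(0).astype(int); print(c)
im=im[max(0,c[1]-75):c[1]+75,c[0]-100:c[0]+100]
cv2.imwrite('pics/w2.png',cv2.resize(im,None,fx=4,fy=4,interpolation=0))
E
```

```text
[ 0.41748138 -0.15855634  0.25871185] 0.007483586147783885 [  4.7  -3.1 -23.6   0.  -69.2 -95.2]
[[313.5, 218.7], [325.6, 218.6], [314.5, 286.8], [325.8, 286.7]]
0.82 417 203 44 22
0.81 309 226 21 149
[319 252]
```

View pics/w2.png

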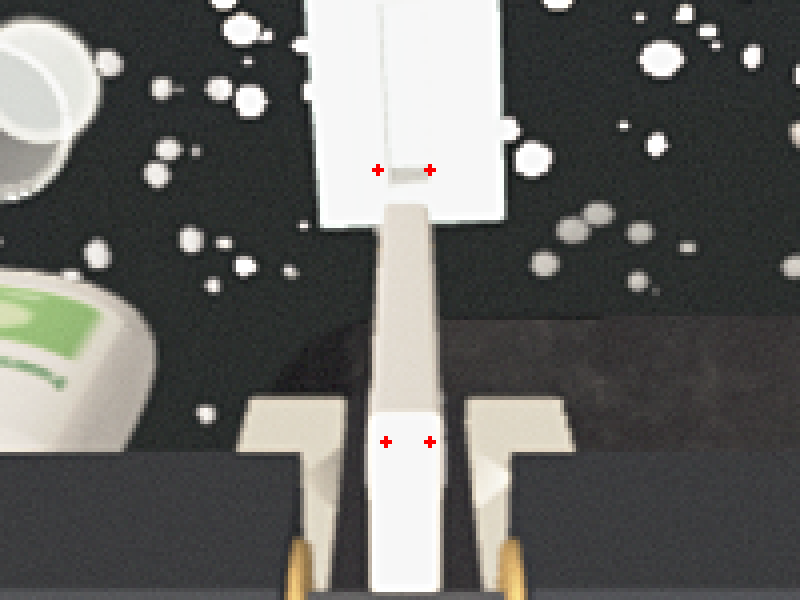

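```bash
python3 - <<'E'
from h import *
from scipy.optimize import least_squares
o=ctrl.get_obs();t=o['tool_pos']
s,W,K=cam('wrist')
obs=np.array([[315.2,228],[326,228],[311.6,279.8],[329.4,279.8]])
def f(p,full=False):
    x,y,z,pt,ya=p
    Rm=R.from_euler('zyx',[ya,pt,0]).as_matrix()
    P=np.array([[-.025,s*.004,h] for h in(-.04,.04) for s in(-1,1)])@Rm.T+t+[x,y,z]
    return (proj(W,K,P)-obs).ravel()
for free in ([0,1,2],[0,1,2,3]):
    g=lambda q:f(np.bincount(free,q,5))
    r=least_squares(g,[0.]*len(free)); print(r.x.round(4),r.fun.round(2), 'nominal dz -0.012')
E
```

```text
[ 0.0085  0.0005 -0.0192] [-0.63  0.05  0.19 -0.05  0.34  0.07 -0.05 -0.07] nominal dz -0.012
[ 0.0084  0.0005 -0.0188 -0.0009] [-0.63  0.05  0.2  -0.04  0.32  0.07 -0.03 -0.07] nominal dz -0.012
```

The held card's side face shows between rows 228 and 280. It is offset about +6..8 mm in x from the TCP and upright. I'll go on to the unit and measure card and slot together.

Call:
{"op": "carry_out", "data": {"increments": [[0, 0, 0, 0, 25, 10, 1], [0, 0, 0, 0, 65, 30, 1], [0, 0, 0, 0, 110, 50, 1], [0, 0, 0, 0, 155, 60, 1], [0, 0, 0, 0, 200, 60, 1], [0, 0, 0, 5, 245, 60, 1], [0, 0, 0, 10, 290, 60, 1], [0, 0, 0, 15, 335, 60, 1], [0, 0, 0, 20, 380, 60, 1], [0, 0, 0, 20, 425, 60, 1], [0, 0, 0, 20, 455, 60, 1], [0, 0, 0, 20, 465, 60, 1], [0, 0, 0, 20, 465, 60, 1], [0, 0, 0, 20, 465, 60, 1]]}}

```text
clock: 9.52
tool_pos: [0.4368, 0.3055, 0.3167]
orientation: [180.0, 0.0, 89.4]
force: [-0.4, -0.1, 0.3]
opening: 0.008
```

```bash
python3 - <<'E'
from h import *
o=ctrl.get_obs();t=o['tool_pos'];print(t,o['opening'],o['force'],o['joint_pos'].round(1))
s,W,K=cam('wrist'); cv2.imwrite('pics/w3.png',s['pixels'])
for d in ctrl.search_frame(s,'unit'): print(d)
for d in ctrl.outline_of(s,'unit'):
    m=d['pixels'].astype(np.uint8); print(d['confidence'],cv2.boundingRect(m))
E
```

```text
[0.436812   0.30549311 0.31668608] 0.008046958346261048 [-0.41688696 -0.05907733  0.32460017] [  56.1    4.3   -8.6    0.   -77.  -146.6]
0.73 (304, 232, 103, 57)
```

View pics/w3.png

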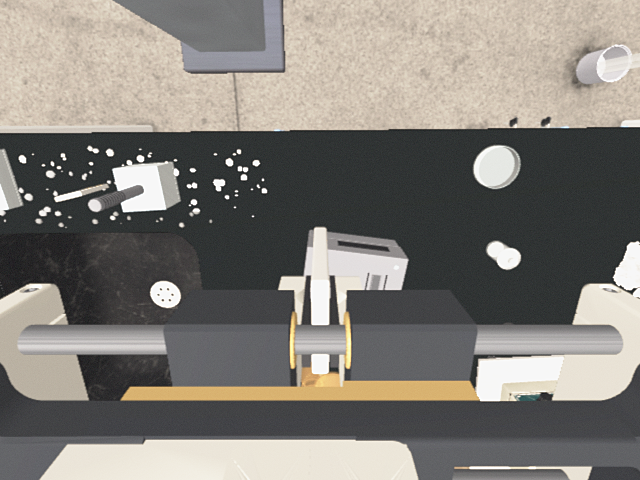

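The picture shows the unit at about (355,262), mostly behind the gripper. I'll back away for a full view.

Call:
{"op": "carry_out", "data": {"increments": [[0, 0, 0, -40, 10, 0, 1], [0, 0, 0, -80, 20, 0, 1], [0, 0, 0, -110, 30, 0, 1], [0, 0, 0, -120, 30, 0, 1], [0, 0, 0, -120, 30, 0, 1], [0, 0, 0, -120, 30, 0, 1]]}}

```text
clock: 10.42
tool_pos: [0.3174, 0.3362, 0.3166]
orientation: [180.0, 0.0, 89.5]
force: [0.5, 0.3, 0.0]
opening: 0.008
```

```bash
python3 - <<'E'
from h import *
o=ctrl.get_obs();t=o['tool_pos'];print(t,o['opening'],o['force'],o['joint_pos'].round(1))
s,W,K=cam('wrist'); cv2.imwrite('pics/w4raw.png',s['pixels']); np.savez('w4.npz',W=W,K=K)
for d in ctrl.search_frame(s,'unit'): print(d)
for d in ctrl.outline_of(s,'unit'):
    m=d['pixels'].astype(np.uint8); b=cv2.boundingRect(m); print(d['confidence'],b)
cv2.imwrite('pics/w4.png',cv2.resize(s['pixels'][150:300,290:490],None,fx=4,fy=4,interpolation=2))
E
```

```text
[0.3174383  0.33621281 0.31660768] 0.008029835243196668 [0.52015415 0.28294113 0.03995139] [  71.2   -2.9  -16.     0.   -76.9 -161.7]
{'centre': [0.5888, 0.3307, 0.0775], 'confidence': 0.56}
0.8 (300, 368, 39, 19)
0.33 (442, 228, 43, 40)
```

View pics/w4.png

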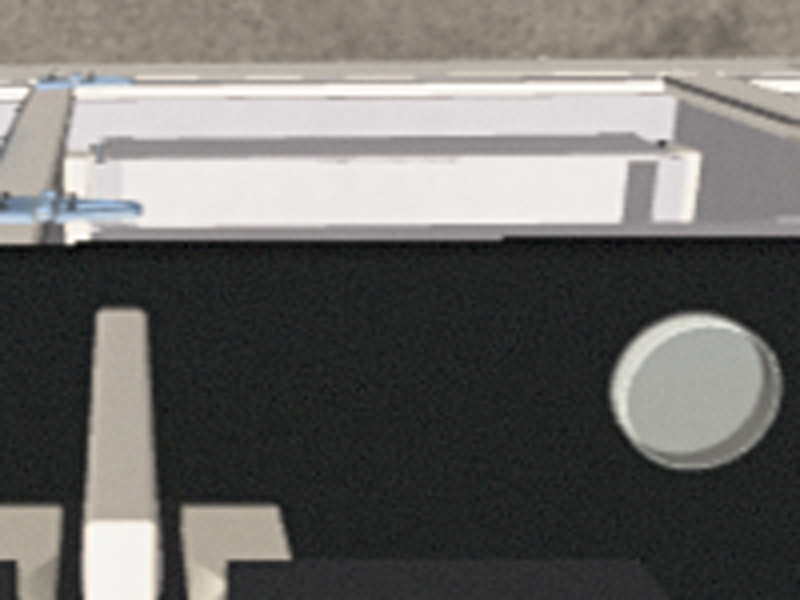

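The crop shows only the dish (upper right) and the bare bench: the visible part of the picture lies behind the tool. I'll move forward over the unit instead.

Call:
{"op": "carry_out", "data": {"increments": [[0, 0, 0, 40, 0, 5, 1], [0, 0, 0, 85, 0, 10, 1], [0, 0, 0, 130, 0, 15, 1], [0, 0, 0, 175, 0, 20, 1], [0, 0, 0, 210, 0, 20, 1], [0, 0, 0, 235, 0, 20, 1], [0, 0, 0, 240, 0, 20, 1], [0, 0, 0, 240, 0, 20, 1], [0, 0, 0, 240, 0, 20, 1]]}}

```text
clock: 11.7
tool_pos: [0.5563, 0.3364, 0.3368]
orientation: [180.0, -0.0, 89.5]
force: [0.2, 0.4, -1.0]
opening: 0.0078
```

```bash
python3 - <<'E'
from h import *
o=ctrl.get_obs();t=o['tool_pos'];print(t,o['opening'],o['force'],o['joint_pos'].round(1))
s,W,K=cam('wrist'); cv2.imwrite('pics/w5raw.png',s['pixels']); np.savez('w5.npz',W=W,K=K,t=t)
for d in ctrl.search_frame(s,'unit'): print(d)
b=None
for d in ctrl.outline_of(s,'unit'):
    m=d['pixels'].astype(np.uint8); b=cv2.boundingRect(m); print(d['confidence'],b)
cv2.imwrite('pics/w5.png',cv2.resize(s['pixels'][110:300,220:460],None,fx=3.2,fy=3.2,interpolation=2))
E
```

```text
[0.55631563 0.33642539 0.33682255] 0.007778108518143664 [ 0.18556874  0.39856606 -1.00366309] [  48.3   15.6    7.8   -0.   -82.1 -138.8]
{'centre': [0.6878, 0.4504, 0.056], 'confidence': 0.97}
{'centre': [0.5615, 0.3427, 0.0814], 'confidence': 0.89}
0.69 (272, 146, 113, 100)
0.63 (363, 262, 67, 29)
```

View pics/w5.png

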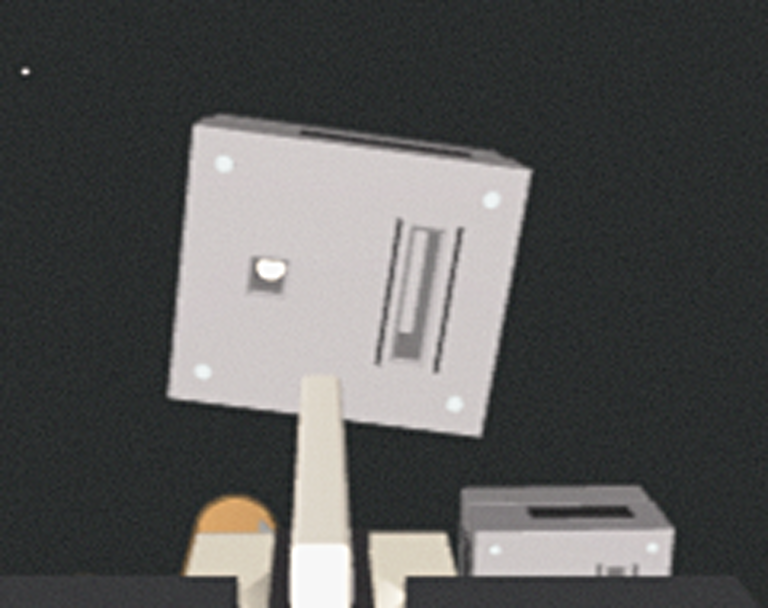

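The unit's top corners lie in the crop at (194,125), (532,170), (482,437) and (168,398). The slot centre is at about (418,293) and the hole with the button at (268,274). The card's lower edge is at row 377, cols 302–340, and its top edge at row 543.

```bash
python3 - <<'E'
from h import *
from scipy.optimize import least_squares
d=np.load('w5.npz');W,K,t=d['W'],d['K'],d['t']
C=lambda a:np.array(a,float)/3.2+[220,110]-0.35
uv=C([[194,125],[532,170],[482,437],[168,398],[418,293],[268,274]])
L=np.array([[-55,-65],[-55,65],[55,65],[55,-65],[0,30],[0,-30]])/1000
def f(p,z=.08):
    c,s=np.cos(p[2]),np.sin(p[2]); P=np.c_[L@np.array([[c,s],[-s,c]])+p[:2],np.full(6,p[3] if len(p)>3 else z)]
    return (proj(W,K,P)-uv).ravel()
for p0 in([.56,.34,0],[.56,.34,0,.08]):
    r=least_squares(f,p0);p=r.x;print('unit',p.round(4),np.degrees(p[2]).round(1),'rms px',r.fun.round(1).tolist())
    c,s=np.cos(p[2]),np.sin(p[2]); 
    for n,v in(('slot',.03),('hole',-.03)): print(n,(p[:2]+np.array([-s,c])*v).round(4))
print('direct',ray(W,K,uv[4:],.08).round(4))
obs=C([[302,377],[340,377],[292,543],[352,543]])
def g(q):
    P=np.array([[-.025,s*.004,h] for h in(-.04,.04) for s in(-1,1)])+t+q
    return (proj(W,K,P)-obs).ravel()
r=least_squares(g,[0,0,-.015]);print('card-TCP',r.x.round(4),r.fun.round(1))
E
```

```text
unit [ 0.563   0.3456 -0.1386] -7.9 rms px [0.1, -0.4, -0.4, -0.3, -0.5, -0.7, 0.4, -0.5, 0.1, 0.9, 0.4, 0.9]
slot [0.5672 0.3753]
hole [0.5589 0.3159]
unit [ 0.5626  0.3455 -0.1386  0.0822] -7.9 rms px [-0.2, -0.6, -0.1, -0.5, -0.3, -0.4, 0.2, -0.3, 0.2, 1.0, 0.2, 0.9]
slot [0.5667 0.3753]
hole [0.5584 0.3158]
direct [[0.5659 0.3752 0.08  ]
 [0.5577 0.3154 0.08  ]]
card-TCP [ 0.0075  0.0003 -0.0175] [ 0.2 -0.1  0.1 -0.2  0.5  0.2 -0.7  0. ]
```

Call:
{"op": "carry_out", "data": {"increments": [[0, 0, -4, 2, 20, -10, 1], [0, 0, -7.4, 3, 40, -30, 1], [0, 0, -7.4, 3, 40, -70, 1], [0, 0, -7.4, 3, 40, -110, 1], [0, 0, -7.4, 3, 40, -145, 1], [0, 0, -7.4, 3, 40, -165, 1], [0, 0, -7.4, 3, 40, -177, 1], [0, 0, -7.4, 3, 40, -177, 1], [0, 0, -7.4, 3, 40, -177, 1]]}}

```text
clock: 12.98
tool_pos: [0.5602, 0.377, 0.1608]
orientation: [179.9, -0.1, 82.1]
force: [-0.3, -0.9, -0.7]
opening: 0.0075
```

```bash
python3 - <<'E'
from h import *
o=ctrl.get_obs();t=o['tool_pos'];print(t,o['opening'],o['force'],o['orientation'])
s,W,K=cam('wrist'); np.savez('w6.npz',W=W,K=K,t=t)
p=proj(W,K,[[.5670,.3753,.08]])[0];print(p)
c=p.astype(int); c[1]=min(c[1],380);print(c); cv2.imwrite('pics/w6.png',cv2.resize(s['pixels'][c[1]-90:c[1]+60,c[0]-120:c[0]+80],None,fx=4,fy=4,interpolation=2))
E
```

```text
[0.56023251 0.37696887 0.16083026] 0.0075193280398903875 [-0.28391795 -0.92186507 -0.66970354] [ 1.79930507e+02 -7.61220458e-02  8.21037746e+01]
[318.8138797  248.51486119]
[318 248]
```

View pics/w6.png

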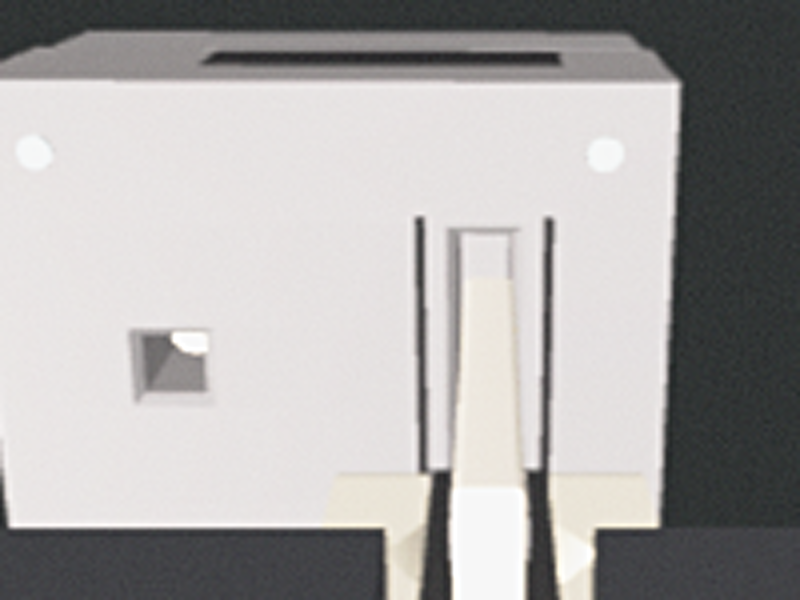

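The crop shows the slot mouth's near end at row 228, cols 447–520, and the card's lower edge at row 278, cols 468–511, above it and parallel. The top's far right corner is at (683,80).

```bash
python3 - <<'E'
from h import *
from scipy.optimize import least_squares
d=np.load('w6.npz');W,K,t=d['W'],d['K'],d['t']
C=lambda a:np.array(a,float)/4+[198,158]-.4
a=np.radians(-7.9);Rm=np.array([[np.cos(a),-np.sin(a)],[np.sin(a),np.cos(a)]])
U=(ray(W,K,C([[447,228],[520,228],[683,80]]),.08)-[.5670,.3753,0])[:,:2]@Rm
print('slot near corners, unit frame about est. slot (nominal -28.25,+-7.25; -55,35)',(U*1e3).round(1).tolist())
e=(ray(W,K,C([[415,217],[424,472],[554,217],[545,470],[660,527],[683,80]]),.08)-[.5670,.3753,0])[:,:2]@Rm
print((e*1e3).round(1).tolist())
obs=C([[468,278],[511,278],[450,486],[527,486]])
def g(q):
    P=np.array([[-.025,s*.004,h] for h in(-.04,.04) for s in(-1,1)])
    P[:,:2]=P[:,:2]@Rm.T; 
    return (proj(W,K,P+q)-obs).ravel()
r=least_squares(g,t+[.0075,0,-.0175]);print('card',r.x.round(4),r.fun.round(1),'card-slotest unit frame mm',((r.x[:2]-[.5670,.3753])@Rm*1e3).round(1), 'card-tcp z',r.x[2]-t[2])
E
```

```text
slot near corners, unit frame about est. slot (nominal -28.25,+-7.25; -55,35) [[-27.1, -7.1], [-27.1, 6.6], [-54.7, 35.7]]
[[-29.2, -13.0], [23.0, -12.1], [-29.2, 12.9], [22.6, 11.9], [35.2, 35.2], [-54.7, 35.7]]
card [0.5674 0.376  0.1435] [-0.7 -0.1  0.3 -0.1  0.9  0.1 -0.7  0.1] card-slotest unit frame mm [0.3 0.7] card-tcp z -0.01730695227726628
```

Call:
{"op": "carry_out", "data": {"increments": [[0, 0, 0, 0, -1, -5, 1], [0, 0, 0, 0, -1, -12, 1], [0, 0, 0, 0, -1, -18, 1], [0, 0, 0, 0, -1, -21, 1], [0, 0, 0, 0, -1, -24, 1], [0, 0, 0, 0, -1, -27, 1], [0, 0, 0, 0, -1, -30, 1], [0, 0, 0, 0, -1, -30, 1]]}}

```text
clock: 14.02
tool_pos: [0.5608, 0.3757, 0.1316]
orientation: [179.9, -0.1, 82.1]
force: [-1.2, -2.4, 9.8]
opening: 0.0077
```

Call:
{"op": "carry_out", "data": {"increments": [[0, 0, 0, 0, 0, -2, 1], [0, 0, 0, 0, 0, -4, 1], [0, 0, 0, 0, 0, -4, 1]]}}

```text
clock: 14.4
tool_pos: [0.5626, 0.3757, 0.13]
orientation: [179.7, -0.2, 82.2]
force: [2.2, -4.7, 17.4]
opening: 0.0083
```

```bash
python3 - <<'E'
from h import *
o=ctrl.get_obs();t=o['tool_pos'];print(t,o['force'],o['moment'])
s,W,K=cam('wrist'); np.savez('w7.npz',W=W,K=K,t=t)
p=proj(W,K,[[.5670,.3753,.08]])[0];print(p)
c=p.astype(int); c[1]=min(c[1],350);print(c); cv2.imwrite('pics/w7.png',cv2.resize(s['pixels'][c[1]-110:c[1]+40,c[0]-120:c[0]+80],None,fx=4,fy=4,interpolation=2))
E
```

```text
[0.56259749 0.37574759 0.13000132] [ 2.16683858 -4.66123443 17.38236935] [-1.97379497 -0.16182464  0.11459219]
[319.90036243 260.89974574]
[319 260]
```

View pics/w7.png

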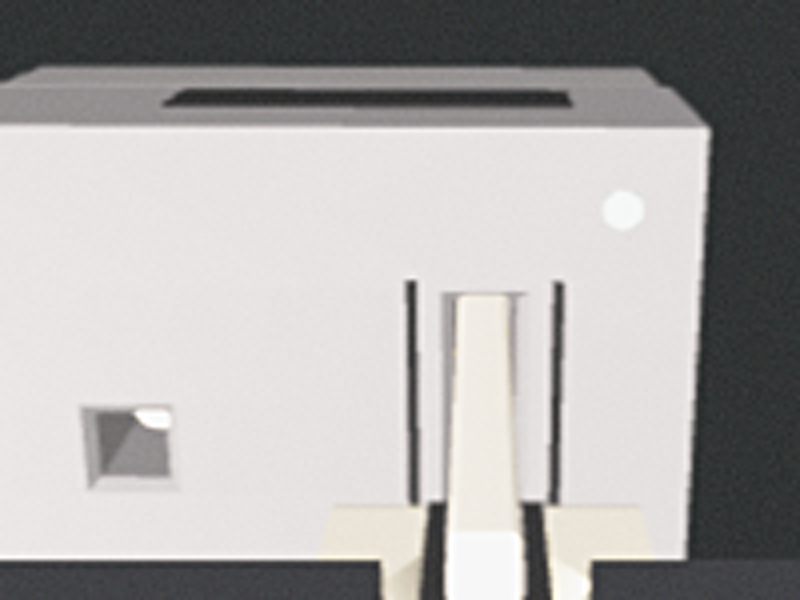

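The crop shows the card's lower edge at row 294, on the slot's near chamfer edge (row 292), and well centred across (cols 458–507 within 443–524). It needs about 3 mm more along +x.

Call:
{"op": "carry_out", "data": {"increments": [[0, 0, 0, 0, 0, 5, 1], [0, 0, 0, 0, 0, 12, 1], [0, 0, 0, 3, -0.5, 14, 1], [0, 0, 0, 3, -0.5, 14, 1], [0, 0, 0, 3, -0.5, 14, 1]]}}

```text
clock: 15.08
tool_pos: [0.5627, 0.3748, 0.139]
orientation: [-180.0, 0.0, 82.1]
force: [0.1, -0.6, -0.6]
opening: 0.0082
```

```bash
python3 - <<'E'
from h import *
o=ctrl.get_obs();t=o['tool_pos'];print(t,o['force'],o['moment'],o['orientation'])
s,W,K=cam('wrist'); np.savez('w8.npz',W=W,K=K,t=t); cv2.imwrite('pics/w8raw.png',s['pixels'])
p=proj(W,K,[[.5670,.3753,.08]])[0];print(p)
a=np.radians(-7.9);x=np.array([np.cos(a),np.sin(a),0])
print('expected slot near edge',proj(W,K,[np.array([.5675,.3753,.08])-x*.02825,np.array([.5675,.3753,.08])-x*.02625]))
for d in ctrl.outline_of(s,'card_center'): print(d['confidence'],cv2.boundingRect(d['pixels'].astype(np.uint8)))
g=s['pixels'].astype(int); print(list(zip(range(215,305),g[215:305,316:322].mean(1).round().astype(int).tolist())))
E
```

```text
[0.56265024 0.37484758 0.1390408 ] [ 0.14391761 -0.63794718 -0.58557468] [-0.05568832  0.01776136  0.04064513] [-1.79970511e+02  3.16834805e-02  8.20769752e+01]
[321.40802988 256.11570957]
expected slot near edge [[321.5673324  218.29788086]
 [321.56269574 221.11872129]]
0.73 (310, 224, 20, 150)
[(215, [226, 226, 230]), (216, [226, 227, 230]), (217, [227, 228, 232]), (218, [225, 226, 230]), (219, [199, 200, 206]), (220, [176, 177, 182]), (221, [210, 210, 216]), (222, [229, 229, 233]), (223, [228, 230, 235]), (224, [228, 236, 241]), (225, [228, 237, 241]), (226, [228, 236, 240]), (227, [228, 236, 240]), (228, [228, 236, 240]), (229, [228, 236, 240]), (230, [228, 236, 240]), (231, [227, 236, 240]), (232, [228, 236, 240]), (233, [228, 236, 240]), (234, [228, 236, 240]), (235, [227, 235, 240]), (236, [227, 235, 240]), (237, [228, 236, 240]), (238, [228, 236, 240]), (239, [227, 235, 240]), (240, [227, 236, 240]), (241, [228, 236, 240]), (242, [227, 235, 240]), (243, [228, 236, 240]), (244, [227, 235, 240]), (245, [228, 236, 240]), (246, [226, 235, 240]), (247, [228, 236, 240]), (248, [227
[... 657 characters left out ...]
0]), (276, [227, 236, 240]), (277, [228, 236, 240]), (278, [227, 236, 240]), (279, [228, 236, 240]), (280, [227, 236, 240]), (281, [227, 235, 240]), (282, [238, 243, 245]), (283, [249, 248, 248]), (284, [248, 248, 247]), (285, [247, 247, 247]), (286, [247, 247, 247]), (287, [247, 247, 247]), (288, [247, 247, 247]), (289, [247, 247, 247]), (290, [247, 247, 247]), (291, [247, 247, 247]), (292, [247, 247, 247]), (293, [247, 247, 247]), (294, [247, 247, 247]), (295, [247, 247, 247]), (296, [247, 247, 247]), (297, [247, 247, 247]), (298, [247, 247, 247]), (299, [247, 247, 247]), (300, [247, 247, 247]), (301, [247, 247, 247]), (302, [247, 247, 247]), (303, [247, 247, 247]), (304, [247, 247, 247])]
```

```bash
python3 - <<'E'
from h import *
from scipy.optimize import least_squares
a=np.radians(-7.9);Rz=R.from_euler('z',a).as_matrix()
def rows(f,q):  # q: x,z of centre rel. TCP in unit frame, pitch about pad
    d=np.load(f);W,K,t=d['W'],d['K'],d['t']
    Rp=R.from_euler('y',q[2]).as_matrix();pad=np.array([0,0,.019])
    P=np.array([[-.025,0,-.04],[-.025,0,.04]])+[q[0],0,q[1]]
    return proj(W,K,((P-pad)@Rp.T+pad)@Rz.T+t)[:,1]
b=least_squares(lambda q:rows('w6.npz',[*q,0])-[227.1,279.1],[.0075,-.0175]).x;print('w6',b)
o=[223.2,281.7]
print('x,z slip',least_squares(lambda q:rows('w8.npz',[*q,0])-o,b).x)
r=least_squares(lambda q:rows('w8.npz',[b[0],q[0],q[1]])-o,[b[1],0]).x;print('z slip,pitch deg',r[0],np.degrees(r[1]))
g=cv2.imread('pics/w8raw.png').astype(int)
for v in (224,226,240,260,278,281): print(v,g[v,306:335,0].tolist())
E
```

```text
w6 [ 0.00758881 -0.01815501]
x,z slip [-0.00145899  0.00273606]
z slip,pitch deg -0.01669603548226203 2.723083454055606
224 [222, 228, 225, 227, 223, 193, 165, 160, 182, 220, 231, 228, 227, 228, 227, 226, 226, 227, 229, 220, 218, 215, 175, 195, 217, 217, 223, 226, 225]
226 [223, 228, 225, 228, 222, 193, 162, 176, 225, 236, 230, 229, 228, 226, 228, 225, 227, 228, 223, 205, 216, 201, 167, 196, 217, 218, 222, 224, 227]
240 [220, 230, 228, 226, 223, 191, 162, 220, 236, 231, 227, 226, 228, 228, 226, 226, 227, 227, 228, 222, 200, 177, 164, 198, 218, 218, 222, 226, 223]
260 [207, 230, 227, 225, 224, 202, 216, 236, 231, 230, 226, 227, 227, 228, 227, 226, 225, 226, 228, 228, 218, 187, 176, 204, 218, 220, 223, 225, 227]
278 [63, 52, 51, 53, 92, 213, 242, 233, 228, 227, 228, 227, 227, 227, 228, 227, 226, 227, 227, 227, 226, 218, 202, 148, 61, 56, 52, 52, 93]
281 [57, 57, 53, 55, 110, 220, 240, 232, 227, 225, 227, 227, 227, 226, 227, 226, 226, 225, 226, 227, 227, 218, 199, 146, 87, 57, 54, 51, 73]
```

Call:
{"op": "carry_out", "data": {"increments": [[-0.2, -1.3, 0, -1, 0, 1, 1], [-0.4, -2.7, 0, -1.7, 0.2, 1, 1], [-0.4, -2.7, 0, -1.7, 0.2, -2, 1], [-0.4, -2.7, 0, -1.7, 0.2, -5, 1], [-0.4, -2.7, 0, -1.7, 0.2, -8, 1], [-0.4, -2.7, 0, -1.7, 0.2, -11, 1], [-0.4, -2.7, 0, -1.7, 0.2, -11, 1]]}}

```text
clock: 16.05
tool_pos: [0.5614, 0.3752, 0.1282]
orientation: [177.3, 0.0, 82.1]
force: [2.2, 0.2, -1.7]
opening: 0.0078
```

Call:
{"op": "carry_out", "data": {"increments": [[0, 0, 0, 0, 0, -4, 1], [0, 0, 0, 0, 0, -8, 1], [0, 0, 0, 0, 0, -12, 1], [0, 0, 0, 0, 0, -16, 1], [0, 0, 0, 0, 0, -16, 1]]}}

```text
clock: 16.68
tool_pos: [0.5614, 0.3752, 0.1122]
orientation: [177.3, 0.0, 82.1]
force: [5.7, 0.6, -2.4]
opening: 0.008
```

Call:
{"op": "carry_out", "data": {"increments": [[0, 0, 0, 1, 0, -3, 1], [0, 0, 0, 1, 0, -7, 1], [0, 0, 0, 1, 0, -11, 1], [0, 0, 0, 1, 0, -15, 1], [0, 0, 0, 1, 0, -17, 1], [0, 0, 0, 1, 0, -17, 1]]}}

```text
clock: 17.42
tool_pos: [0.5618, 0.375, 0.0951]
orientation: [177.3, 0.1, 82.1]
force: [0.8, -0.2, -1.3]
opening: 0.0076
```

Call:
{"op": "carry_out", "data": {"increments": [[0, 0, 0, 0, 0, -1.5, 1], [0, 0, 0, 0, 0, -3, 1], [0, 0, 0, 0, 0, -4.5, 1], [0, 0, 0, 0, 0, -6, 1], [0, 0, 0, 0, 0, -6, 1]]}}

```text
clock: 18.05
tool_pos: [0.562, 0.3751, 0.0894]
orientation: [177.3, 0.0, 82.1]
force: [0.2, 0.5, -1.0]
opening: 0.0076
```

Call:
{"op": "carry_out", "data": {"increments": [[0, 0, 0, 0, 0, -1, 1], [0, 0, 0, 0, 0, -2, 1], [0, 0, 0, 0, 0, -3, 1], [0, 0, 0, 0, 0, -4, 1], [0, 0, 0, 0, 0, -4, 1]]}}

```text
clock: 18.68
tool_pos: [0.5623, 0.3752, 0.0871]
orientation: [177.2, 0.0, 82.1]
force: [-3.4, -1.1, 8.9]
opening: 0.0074
```

Call:
{"op": "carry_out", "data": {"increments": [[0, 0, 0, 0, 0, -1, 1], [0, 0, 0, 0, 0, -1, 1], [0, 0, 0, 0, 0, 1, 0.6], [0, 0, 0, 0, 0, 1, 0.5], [0, 0, 0, 0, 0, 1, 0.5], [0, 0, 0, 0, 0, 1, 0.5], [0, 0, 0, 0, 0, 1, 0.5], [0, 0, 0, 0, 0, 1, 0.5]]}}

```text
clock: 19.68
tool_pos: [0.5621, 0.3752, 0.0864]
orientation: [177.3, 0.0, 82.1]
force: [0.7, 0.3, 0.1]
opening: 0.0434
```

```bash
python3 - <<'E'
from h import *
o=ctrl.get_obs();print(o['tool_pos'],o['opening'],o['force'])
E
```

```text
[0.56210192 0.37516903 0.08644825] 0.04343465491275159 [0.74993705 0.33227989 0.07385815]
```

Call:
{"op": "carry_out", "data": {"increments": [[0, 0, 0, 0, 0, 15, 0.5], [0, 0, 0, 0, 0, 30, 0.5], [0.4, 2.7, 0, 5, 0, 48, 0.5], [0.4, 2.7, 0, 5, 0, 48, 1], [0.4, 2.7, 0, 5, 0, 48, 1], [0.4, 2.7, 0, 5, 0, 48, 1], [0.4, 2.7, 0, 5, 0, 48, 1], [0.4, 2.7, 0, 5, 0, 44, 1], [0.4, 2.7, 0, 5, 0, 38, 1], [0.4, 2.7, 0, 5, 0, 33, 1], [0.4, 2.7, 0, 5, 0, 30, 1], [0.4, 2.7, 0, 5, 0, 28, 1], [0.4, 2.7, 0, 5, 0, 28, 1]]}}

```text
clock: 21.3
tool_pos: [0.5675, 0.3756, 0.1155]
orientation: [179.9, -0.1, 82.1]
force: [-2.5, -0.1, 5.0]
opening: 0.0007
```

Contact on the card's top at z = 0.1155 (0.115 expected) shows it is home. On to the stylus.

Call:
{"op": "carry_out", "data": {"increments": [[0, 0, 0, 0, 0, -2, 1], [0, 0, 0, 0, 0, -2, 1], [0, 0, 0, 0, 0, 25, 1], [0, 0, 0, 0, 0, 70, 0.5], [0, 0, 0, 0, 0, 115, 0.3], [0, 0, 0, -20, -30, 145, 0.3], [0, 0, 0, -40, -70, 155, 0.3], [0, 0, 0, -60, -115, 155, 0.3], [0, 0, 0, -80, -160, 155, 0.3], [0, 0, 0, -100, -205, 155, 0.3], [0, 0, 0, -120, -250, 155, 0.3], [0, 0, 0, -138, -290, 155, 0.3], [0, 0, 0, -140, -305, 155, 0.3], [0, 0, 0, -140, -305, 155, 0.3], [0, 0, 0, -140, -305, 155, 0.3]]}}

```text
clock: 23.18
tool_pos: [0.4276, 0.0707, 0.2695]
orientation: [180.0, -0.0, 82.1]
force: [0.5, 0.1, 0.2]
opening: 0.0613
```

```bash
python3 - <<'E'
from h import *
o=ctrl.get_obs();t=o['tool_pos'];print(t,o['opening'],o['orientation'])
s,W,K=cam('wrist'); np.savez('w9.npz',W=W,K=K,t=t); cv2.imwrite('pics/w9raw.png',s['pixels'])
for l in('stylus_center','stylus_holder'):
    for d in ctrl.search_frame(s,l): print(l,d,proj(W,K,d['centre']))
    for d in ctrl.outline_of(s,l): print(d['confidence'],cv2.boundingRect(d['pixels'].astype(np.uint8)))
p=proj(W,K,[[.428,.07,.1]])[0].astype(int);print(p)
p[1]=max(p[1],75);cv2.imwrite('pics/w9.png',cv2.resize(s['pixels'][p[1]-75:p[1]+75,p[0]-100:p[0]+100],None,fx=4,fy=4,interpolation=2))
E
```

```text
[0.42758186 0.07073485 0.26948814] 0.06127261526221318 [ 1.79999923e+02 -2.13305230e-03  8.20818698e+01]
stylus_center {'centre': [0.4265, 0.0714, 0.1298], 'confidence': 0.67} [[320.46295917 218.02263634]]
0.71 (314, 197, 17, 35)
stylus_holder {'centre': [0.4211, 0.0727, 0.0515], 'confidence': 0.7} [[320.85496407 195.10528915]]
0.92 (293, 169, 56, 60)
[319 211]
```

View pics/w9.png

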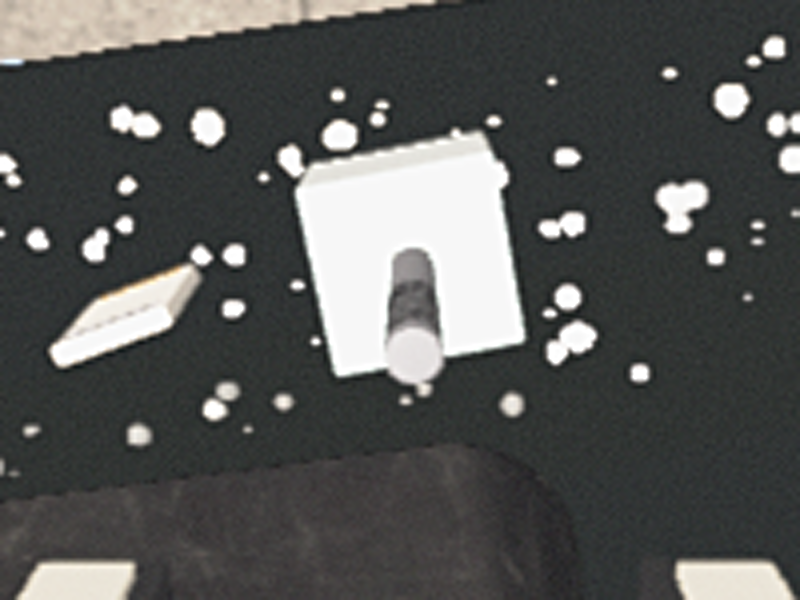

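The crop shows the stylus top disc at (414,355) and its foot at (411,258) on the holder.

```bash
python3 - <<'E'
from h import *
d=np.load('w9.npz');W,K,t=d['W'],d['K'],d['t']
C=lambda a:np.array(a,float)/4+[219,136]-.4
print('top',ray(W,K,C([[414,355]]),.14),'foot centre',ray(W,K,C([[412,268]]),.05))
m=ray(W,K,C([[414,355]]),.14)[0]-t; print((m*1e3).round(1))
E
```

```text
top [[0.42977721 0.0724332  0.14      ]] foot centre [[0.43030254 0.07231211 0.05      ]]
[   2.2    1.7 -129.5]
```

Call:
{"op": "carry_out", "data": {"increments": [[0, 0, 0, 2, 1.7, -40, 0.3], [0, 0, 0, 2, 1.7, -80, 0.3], [0, 0, 0, 2, 1.7, -120, 0.3], [0, 0, 0, 2, 1.7, -150, 0.3], [0, 0, 0, 2, 1.7, -167, 0.3], [0, 0, 0, 2, 1.7, -170, 0.3], [0, 0, 0, 2, 1.7, -170, 1], [0, 0, 0, 2, 1.7, -170, 1], [0, 0, 0, 2, 1.7, -170, 1], [0, 0, 0, 2, 1.7, -170, 1], [0, 0, 0, 2, 1.7, -170, 1], [0, 0, 0, 2, 1.7, -170, 1], [0, 0, 0, 2, 1.7, -170, 1], [0, 0, 0, 2, 1.7, -170, 1]]}}

```text
clock: 25.18
tool_pos: [0.4292, 0.0719, 0.0996]
orientation: [180.0, 0.0, 82.1]
force: [-0.9, -0.7, 1.9]
opening: 0.0135
```

Call:
{"op": "carry_out", "data": {"increments": [[0, 0, 0, 0, 0, 10, 1], [0, 0, 0, 0, 0, 30, 1], [0, 0, 0, 0, 0, 65, 1], [0, 0, 0, 0, 0, 110, 1], [0, 0, 0, 10, 20, 140, 1], [0, 0, 0, 30, 60, 140, 1], [0, 0, 0, 50, 100, 140, 1], [0, 0, 0, 75, 140, 140, 1], [0, 0, 0, 95, 180, 140, 1], [0, 0, 0, 115, 218, 140, 1], [0, 0, 0, 127, 238, 130, 1], [0, 0, 0, 129, 243.5, 110, 1], [0, 0, 0, 129, 243.5, 95, 1], [0, 0, 0, 129, 243.5, 87, 1], [0, 0, 0, 129, 243.5, 87, 1], [0, 0, 0, 129, 243.5, 87, 1]]}}

```text
clock: 27.18
tool_pos: [0.5584, 0.3154, 0.1876]
orientation: [179.9, -0.1, 82.1]
force: [0.3, -0.1, -0.2]
opening: 0.0135
```

```bash
python3 - <<'E'
from h import *
o=ctrl.get_obs();t=o['tool_pos'];print(t,o['opening'],o['force'],o['orientation'])
s,W,K=cam('wrist'); np.savez('wa.npz',W=W,K=K,t=t); cv2.imwrite('pics/waraw.png',s['pixels'])
for l in('stylus_center','card_center'):
    for d in ctrl.outline_of(s,l): 
        m=d['pixels'];print(l,d['confidence'],cv2.boundingRect(m.astype(np.uint8)))
        if l[0]=='s': print([(v,np.flatnonzero(m[v])[[0,-1]].tolist()) for v in range(480) if m[v].any()][::4])
h=proj(W,K,[[.559,.316,.08],[.559,.316,.058]]);print('hole',h)
print('tip pred',proj(W,K,[[t[0]+.0008,t[1]+.0004,t[2]-.0916],[t[0]+.0008,t[1]+.0004,t[2]-.0496],[t[0]+.0008,t[1]+.0004,t[2]+.0404]]))
g=cv2.cvtColor(s['pixels'],cv2.COLOR_BGR2GRAY)
u,v=h[0].astype(int)
print(u,v); 
for r in range(v-26,v+24): print(r,' '.join(f'{x:3d}' for x in g[r,u-16:u+17]))
E
```

```text
[0.55840642 0.31535207 0.18757686] 0.013498351032652406 [ 0.27694719 -0.11548911 -0.22829883] [ 1.79943967e+02 -5.42217454e-02  8.20825400e+01]
stylus_center 0.95 (304, 234, 32, 92)
[(234, [319, 320]), (238, [316, 323]), (242, [316, 323]), (246, [315, 323]), (250, [314, 325]), (254, [311, 328]), (258, [310, 329]), (262, [310, 330]), (266, [309, 330]), (270, [309, 331]), (274, [309, 331]), (278, [308, 331]), (282, [308, 331]), (286, [308, 332]), (290, [307, 332]), (294, [307, 333]), (298, [307, 333]), (302, [306, 333]), (306, [306, 333]), (310, [305, 333]), (314, [305, 334]), (318, [305, 335]), (322, [305, 335])]
card_center 0.77 (383, 200, 25, 76)
hole [[320.6449057  230.05702895]
 [320.57996554 222.6605007 ]]
tip pred [[320.42578184 236.44392361]
 [320.55272556 256.46346447]
 [321.06945406 337.953645  ]]
320 230
204 228 228 227 228 229 229 227 226 227 226 226 227 227 226 228 227 225 228 226 226 227 225 227 226 228 228 227 228 228 226 226 226 226
205 229 227 228 228 228 228 228 227 227 226 226 226 227 227 228 226 227 227 226 227 227 226 227 226 227 225 228 227 228 226 227 227 227
206
[... 5824 characters left out ...]
 226 226 227 226 226
249 228 227 227 227 227 227 227 228 228 227 227 227 202 165 150 145 147 141 137 137 165 206 232 229 228 227 228 226 227 228 226 226 228
250 226 226 227 226 227 226 225 227 229 220 201 172 154 146 144 145 146 140 140 135 133 150 198 228 230 229 228 227 226 226 227 226 225
251 226 227 226 226 227 226 227 228 222 185 155 151 149 148 150 149 146 143 140 137 133 126 130 174 217 228 227 228 227 226 228 226 226
252 225 226 227 226 228 226 230 227 205 164 148 152 151 149 149 151 147 144 140 138 133 128 119 117 153 212 231 229 226 228 226 227 227
253 227 228 227 225 227 228 229 202 166 149 154 153 153 150 149 150 145 141 141 139 135 133 125 117 122 189 231 229 227 227 226 225 226
```

The stylus tip lines up with the hole to within about half a pixel. Descending.

Call:
{"op": "carry_out", "data": {"increments": [[0, 0, 0, 0, 0, -6, 1], [0, 0, 0, 0, 0, -12, 1], [0, 0, 0, 0, 0, -18, 1], [0, 0, 0, 0, 0, -23, 1], [0, 0, 0, 0, 0, -28, 1], [0, 0, 0, 0, 0, -33, 1], [0, 0, 0, 0, 0, -36, 1], [0, 0, 0, 0, 0, -36, 1]]}}

```text
clock: 28.32
tool_pos: [0.558, 0.3153, 0.1503]
orientation: [-180.0, 0.0, 82.1]
force: [0.1, -0.9, -0.0]
opening: 0.0135
```

Call:
{"op": "carry_out", "data": {"increments": [[0, 0, 0, 0, 0, -2, 1], [0, 0, 0, 0, 0, -4, 1], [0, 0, 0, 0, 0, -4, 1], [0, 0, 0, 0, 0, -4, 1]]}}

```text
clock: 28.82
tool_pos: [0.5583, 0.3155, 0.1469]
orientation: [180.0, -0.0, 82.1]
force: [-0.0, -0.5, 2.4]
opening: 0.0134
```

Call:
{"op": "carry_out", "data": {"increments": [[0, 0, 0, 0, 0, -2, 1], [0, 0, 0, 0, 0, -4, 1], [0, 0, 0, 0, 0, -4, 1], [0, 0, 0, 0, 0, -4, 1]]}}

```text
clock: 29.32
tool_pos: [0.5586, 0.3156, 0.1435]
orientation: [179.9, -0.0, 82.1]
force: [-1.2, -0.8, 7.4]
opening: 0.0136
```

Call:
{"op": "carry_out", "data": {"increments": [[0, 0, 0, 0, 0, -1, 1], [0, 0, 0, 0, 0, -1, 1], [0, 0, 0, 0, 0, -1, 1], [0, 0, 0, 0, 0, -1, 1]]}}

```text
clock: 29.82
tool_pos: [0.5588, 0.3157, 0.1433]
orientation: [179.9, -0.1, 82.1]
force: [-1.2, -0.6, 11.6]
opening: 0.0138
```

```bash
python3 - <<'E'
from h import *
o=ctrl.get_obs();print(o['tool_pos'],o['force'],o['opening'],o['clock'])
s,W,K=cam('wrist')
print('card top nominal px',proj(W,K,[[.5675,.3753,.115],[.5675-.0248,.3753+.0034,.115]]))
for l in('card_center','stylus_center'):
    for d in ctrl.outline_of(s,l): print(l,d['confidence'],cv2.boundingRect(d['pixels'].astype(np.uint8)))
    for d in ctrl.search_frame(s,l): print(d)
E
```

```text
[0.55884175 0.3156874  0.14325728] [-1.15187728 -0.55270677 11.58610028] 0.01375226916513039 29.825
card top nominal px [[417.60383782 269.09209591]
 [421.44343855 230.40427201]]
card_center 0.84 (394, 214, 33, 76)
{'centre': [0.5593, 0.3728, 0.1098], 'confidence': 0.85}
stylus_center 0.61 (304, 240, 32, 86)
{'centre': [0.5558, 0.3153, 0.1494], 'confidence': 0.83}
{'centre': [0.5561, 0.3745, 0.1069], 'confidence': 0.73}
```

```bash
python3 -c "
from h import *
print(ctrl.close_job()); o=ctrl.get_obs(); print(o['clock'],o['force'],o['opening'])"
```

```text
the job is handed in; nothing more can be done
None
the job is handed in; nothing more can be done
```

I put the card fully home in the unit's slot, then took the stylus and pressed the reset button down through the hole. I handed the job in at about 30 s, still gripping the stylus and holding the button down. No verdict is reported, so these are my own last checks:

- **Card:** The first try landed on the slot's near chamfer, so I lifted it, shifted 3 mm and corrected a 2.7° tilt; it then slid in freely. Closed fingertips met the card's top at z = 0.1155 m (0.115 expected). A last look from the wrist camera placed it in the slot.
- **Button:** The force at the tool rose to 11.6 N. The last 1 mm command lowered the tool only 0.2 mm, so it was against the hard stop. The tip should be about 28 mm below the hole's mouth.
- **Grip:** The fingers held the stylus at an opening of 13.8 mm; its handle is 14 mm thick.
- **Not checked:** I did not re-measure the jar, beaker and dish at the end. The arm kept clear of them, and the force readings I took showed no unexpected contact.

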